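# Tip the carton flat into its bay beside the press

### The arm

A 6-joint arm with a two-finger parallel gripper is mounted at the origin on the work surface. World frame = base frame: x ahead of the robot, y to its left, z up, the work surface at z = 0. Lengths are in m, angles in degrees, forces in N, time in s.
With the tool pointing down it reaches from about 0.3 to 0.75 m from the base axis. Payload 8.5 kg.
Tool frame: the origin (TCP) lies midway between the tips of the shut fingers; the grasp point (between the pads) lies env.tcp_to_grasp behind it (env.tcp_to_grasp is the distance from the TCP to the grasp point, in m); z points along the fingers, y is the line along which they close (so a half turn about z gives the same grasp; the last joint's range is limited). The gripper opens to 85 mm and grips with 20 to 120 N. Pads are 22 mm wide; open, the fingers measure 114 mm over their backs; the gripper's body (76 mm by 85 mm) begins 54 mm behind the grasp point. The pads swing forward as they close: fully open they stand 13 mm farther back than shut.
Start: joints at [-85.388, 21.807, 74.336, -0, 83.858, -12.336], TCP at [0.16, -0.526, 0.231] pointing down, gripper open.
Joint ranges: [-178.18, 178.18], [-50.72, 133.34], [12.68, 142.11], [-81.47, 261.47], [9.98, 163.14], [-165.26, 165.26]. Speed limits (degrees/s): [136.94, 136.94, 180, 180, 180, 180].

### API

Orientations are given as a 3x3 rotation matrix whose columns are the frame's x, y, z axes.
In Python, from rig import observe, optics, job, env gives the robot as it stands. The module is installed in compiled form; this text tells all that it offers.
- The arm moves only by the shell command python3 -m jog 'ROWS' [FORCE]. ROWS is JSON, a list of rows, each a list of 7 numbers: the turn, a rotation vector about the tool's x, y, z in rad, then the shift along the tool's x, y, z in m, then the opening in per cent of the stroke, from 0 (shut) to 100 (fully open). A call has 1 to 10 rows; each row shifts and turns the commanded pose from where the row before left it, along the tool's axes as they then stand; what a row does not reach is not made up. A row lasts 1/8 s, in which the tool goes at most 62.5 mm and 10.7 degrees, less where a joint would pass 70% of its speed; a pose out of reach is approached as far as the arm can. A call is refused whole if a number of a shift passes 0.0625 or a number of a turn 0.188, either way. A call with a gripper value outside its range is refused whole. The fingers move at their own pace and stop on an object; FORCE is the grip in N (left out, the last holds). Time passes only in rows, so rows that do not move let the fingers close. It gives the time, the measured TCP pose, the force, the opening and the grip force at its end, in the units of the state.
- observe(): the state, without advancing time (a new reading comes with each control period).
- optics.get_image(name): name is "side" or "top"; returns a dict with "pixels" (400x640x3 uint8, red, green, blue), "mtx" (3x3 intrinsics, pixels), "dist_coeffs" ([k1, k2, p1, p2, k3] as OpenCV has them; the pictures are not rectified), "rvec" (rotation vector, rad) and "tvec" (3), from world to camera coordinates, as OpenCV has them. Camera axes: x right, y down, z forward; pixel columns grow to the right and rows downward; lengths in m; the calibration is good to about 2 mm. A picture is of the moment at which its call begins. There is no depth.
- job.close_job(): hands the job in; it is judged then, once.
The state is a dict: "time_s": time; "q": joint angles; "qvel": joint speeds; "joint_efforts": joint torques, N m; "position": TCP position; "tool_rot": TCP orientation; "ft_force": force on the tool from outside, world axes, zero at the start; "wrist_torque": the same for the moment, N m; "grip_width": finger opening in m; "gripper_force": force on a finger pad.
Only numpy, scipy, OpenCV 4.12 (cv2) and the standard library are available. Lean on these libraries where they do the work, as an engineer would, in place of code of your own. Each camera call takes 0.05 s, during which the arm holds its last target. There are 200 camera calls.

### The job

The cardboard carton standing on end must lie flat before the press head swings over: push high on the broad side that faces away from the bay, so that it topples over and lands flat inside the outlined bay, then push it sideways along the table until its long side is flush against the bay's steel rail. Only push with the fingers - never lift the carton - and leave the bottle at the bay's other end, the brush, the iron and the jar where they are.

Things in the scene. Friction and masses are not known exactly. Their poses are not given: they have to be found in the camera images.
- carton: Cardboard carton, 100 (x) by 45 (y) by 150 mm (z), 0.2 to 0.42 kg, standing on end across either end line of the bay, broad faces square to the bay's length within 4 degrees. Origin: centre of the end it stands on; z along its 150 mm length (up at first), y normal to its broad faces. Past 17 degrees of tilt (top moved 45 mm) it falls by itself.
- carton_mid (a point): Middle of the carton, 75 mm along its z from the origin; 22.5 mm above the table when it lies flat. Axes as the carton's. Toppled over its inner foot edge the carton lies along the bay, 45 mm high, its middle about 15 mm from the bay's origin and its long side some 15 to 50 mm short of the rail.
- bay: Fixed outline on the table, 160 (x) by 250 mm (y): flat dark tape 12 mm wide on three sides (outer edges at x = -80, y = +-125 mm) and a steel rail 20 mm high, 12 mm thick, 250 mm long on the long side away from the robot, its inner face at x = +80 mm. Origin: middle of the outline, on the table; z up. A carton flush with the rail has its middle at x = +30 mm.
- spray: Bystander: upright spray bottle, 50 mm diameter, 140 mm tall, on the end line at the bay's other end, about 112 mm from the bay's origin; about 25 mm stay free between it and the toppled carton. Origin: centre of its underside.
- brush: Bystander: clothes brush, 40 by 150 by 34 mm high, lying behind the rail. Origin: centre of its underside; long along its y.
- iron: Bystander: flat iron resting on its sole, about 175 (x) by 105 (y) by 125 mm high, well to the right of the bay. Origin: near the middle of its sole.
- tin: Bystander: glass jar with a metal lid, 70 mm diameter, 70 mm tall, well to the left of the bay. Origin: centre of its underside.
Not all that is in view belongs to the job. There is more than one size of the carton; the one meant has the size given above.

How it is judged (in metres and radians):
On the way:
1. the carton has toppled and lies flat on a broad face, its whole length within the bay's end lines (angle between the y axis of carton and the z axis of bay, either way round below 0.08 rad and linear speed of carton below 0.05 m/s and x of carton_mid in the frame of bay above -0.035 m and y of carton_mid in the frame of bay between -0.05 and 0.05 m), for 0.2 s.
At the end, for the whole second after the job is handed in: The carton lies at rest flat on a broad face on the table, whole length between the bay's end lines (middle within 50 mm of the bay's origin along it), long side against the rail: gap under 5 mm and parallel within 0.06 rad (angle between the y axis of carton and the z axis of bay, either way round below 0.06 rad and angle between the x axis of carton and the x axis of bay, either way round below 0.06 rad and x of carton_mid in the frame of bay between 0.025 and 0.033 m and height (world z) of carton_mid below 0.028 m and linear speed of carton below 0.01 m/s and y of carton_mid in the frame of bay between -0.05 and 0.05 m); the robot touches nothing.
It fails at once if the carton is lifted off the table (height (world z) of carton_mid above 0.095 m or (angle between the y axis of carton and the z axis of bay, either way round below 0.3 rad and height (world z) of carton_mid above 0.058 m)).
It fails at once if the carton lies flat outside the bay (angle between the y axis of carton and the z axis of bay, either way round below 0.1 rad and (y of carton_mid in the frame of bay above 0.058 m or y of carton_mid in the frame of bay below -0.058 m or x of carton_mid in the frame of bay above 0.045 m or x of carton_mid in the frame of bay below -0.045 m)).
It fails at once if the bottle, brush, iron or jar is knocked over or moved more than 15 mm (distance of any of spray, brush, iron, tin from where it was at the start of the episode above 0.015 m or angle between any of spray, brush, iron, tin's own z axis and vertical above 0.3 rad).
It also fails if it takes over 43 s, if anything falls off the work surface, if the arm or the gripper's body presses on something with over 40 N, if the wrist force passes 120 N, or if a joint passes its speed limit or range.

## Working session

There is one attempt and no reset: what is moved stays moved. The work goes in short steps, Python scripts to look and compute and a shell command to move; the robot and the scene stay as the last step left them, time stands still between calls to the robot, and variables do not carry over. Pictures are saved under pics/ and viewed, at most 10 in all, crops included, and the job is handed in when it is done.

```bash
mkdir -p pics; cat > h.py <<'E'
import numpy as np, cv2
from rig import observe, optics, job, env
def img(name, out=None):
    d=optics.get_image(name)
    if out: cv2.imwrite('pics/'+out, d['pixels'][:,:,::-1])
    return d
def ray(d,uv,z=0.):
    "world point at height z for pixel"
    p=cv2.undistortPoints(np.array([[uv]],float),np.array(d['mtx']),np.array(d['dist_coeffs'])).ravel()
    R=cv2.Rodrigues(np.array(d['rvec'],float))[0]; t=np.array(d['tvec'],float).ravel()
    c=-R.T@t; v=R.T@np.r_[p,1]
    return c+v*(z-c[2])/v[2]
def proj(d,P):
    return cv2.projectPoints(np.array(P,float).reshape(-1,3),np.array(d['rvec'],float),np.array(d['tvec'],float),np.array(d['mtx']),np.array(d['dist_coeffs']))[0].reshape(-1,2)
E
python3 - <<'E'
from h import *
img('top','t0.png'); img('side','s0.png')
s=observe(); print(s['time_s'],s['position'],s['tool_rot'],s['grip_width'],env.tcp_to_grasp)
E
```

```text
0.1 [ 0.16032492 -0.52584685  0.23078318] [[ 9.56568867e-01  2.91506423e-01 -8.75409722e-05]
 [ 2.91506286e-01 -9.56568027e-01  1.30211915e-03]
 [ 2.95837201e-04 -1.27108538e-03 -9.99999148e-01]] 0.08519962435842098 0.0187
```

View pics/t0.png

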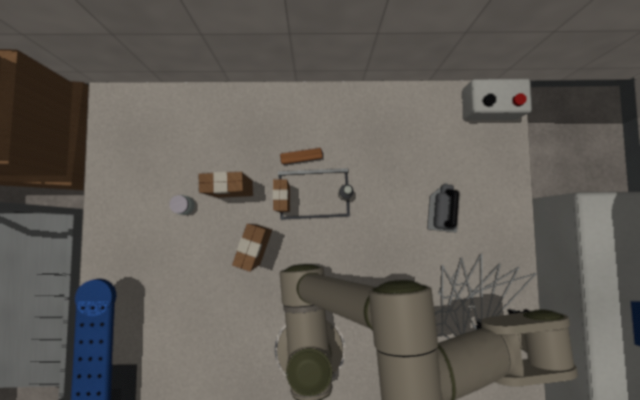

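View pics/s0.png

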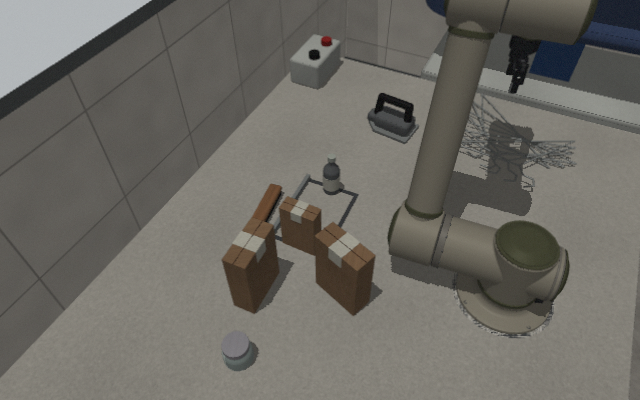

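Candidates: top (224,183), (281,195) and (251,246). The description fits (281,195), standing on the bay's left end line with the bottle at (347,192). I'll check it close up.

```bash
python3 - <<'E'
import cv2,numpy as np
a=cv2.imread('pics/t0.png')[150:270,190:370]; b=cv2.imread('pics/s0.png')[170:320,220:390]
f=lambda x,s:np.clip(cv2.resize(x,None,fx=s,fy=s,interpolation=cv2.INTER_CUBIC).astype(float)*1.6,0,255).astype('uint8')
cv2.imwrite('pics/t0c.png',f(a,4.4)); cv2.imwrite('pics/s0c.png',f(b,4))
E
```

```text
(no output)
```

View pics/t0c.png

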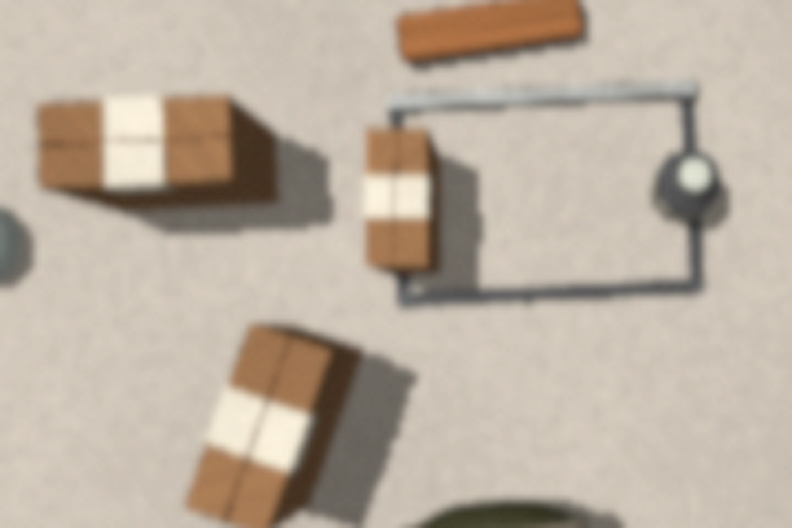

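View pics/s0c.png

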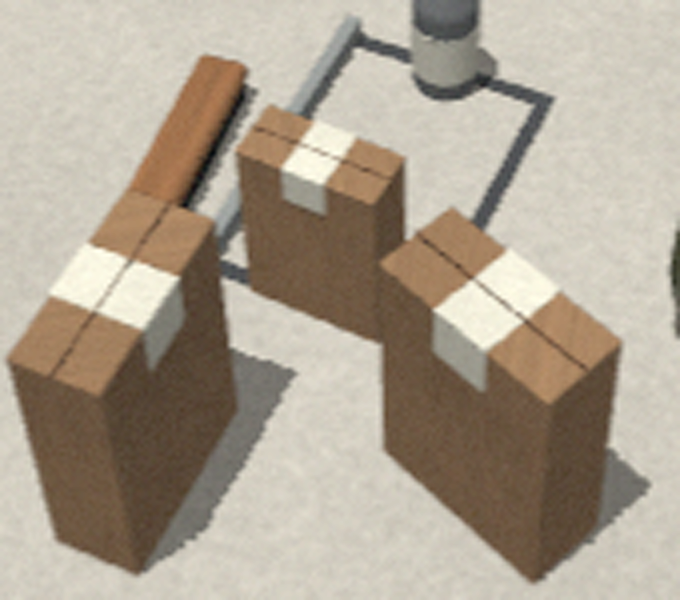

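```bash
python3 - <<'E'
from h import *
d=img('top'); ds=img('side')
c=lambda u,v:(u/4.4+190-.4,v/4.4+150-.4)
cs=lambda u,v:(u/4+220-.4,v/4+170-.4)
R=cv2.Rodrigues(np.array(d['rvec'],float))[0]; print('cam',-R.T@np.array(d['tvec']).ravel())
a=ray(d,c(398,305));b=ray(d,c(705,290)); print('LL,LR',a,b,np.linalg.norm(a-b))
e=(a-b)[:2]/np.linalg.norm((a-b)[:2]); n=np.array([e[1],-e[0]]); print('bay y',e,'x',n,np.degrees(np.arctan2(-e[0],e[1])))
o=(a+b)[:2]/2+.08*n; print('origin',o)
print('railtop L/R inner',ray(d,c(393,110),.02),ray(d,c(697,97),.02),'side cornerR',ray(ds,cs(553,97)))
P=[ray(d,c(*q),.15)[:2] for q in [(366,130),(429,130),(433,271),(366,268)]]
bf=lambda p:np.array([n@(p-o),e@(p-o)])
for p in P: print('top',p,'bay',bf(p))
S=[ray(ds,cs(*q),.15)[:2] for q in [(237,155),(268,104),(405,158),(376,206)]]
for p in S: print('side',p,'bay',bf(p))
for nm,q,z in [('rest',c(232,187),.15),('jar',c(-5,245),.07),('other corner',c(235,95),.18),('other c2',c(235,182),.18),('other c3',c(330,350),.18),('c4',c(255,325),.18),('cartonR',c(693,175),.14),('brushL',c(402,60),.0),('brushR',c(583,38),.0)]:
    w=ray(d,q,z)[:2]; print(nm,w,bf(w))
print(observe()['time_s'])
E
```

```text
cam [ 0.41629685 -0.01980505  1.33217226]
LL,LR [0.44889916 0.10138788 0.        ] [ 0.45876577 -0.14715949  0.        ] 0.24874313645431212
bay y [-0.03966587  0.999213  ] x [0.999213   0.03966587] 2.273283258980459
origin [ 0.53376951 -0.01971254]
railtop L/R inner [0.60510975 0.10352631 0.02      ] [ 0.61364007 -0.1414833   0.02      ] side cornerR [ 0.45863912 -0.14763873  0.        ]
top [0.5719503  0.11084966] bay [0.04332961 0.12894497]
top [0.5715704  0.06525067] bay [0.04114128 0.08339693]
top [0.46939053 0.06259329] bay [-0.06106358  0.08479469]
top [0.47198378 0.11071572] bay [-0.05656355  0.13277639]
side [0.5697947  0.11455938] bay [0.04132285 0.13273727]
side [0.57343796 0.06795527] bay [0.04311465 0.08602533]
side [0.47355048 0.06976143] bay [-0.05662257  0.09179219]
side [0.47220666 0.11250766] bay [-0.05626977  0.13455808]
rest [0.5313084  0.20735031] [0.00654747 0.22698177]
jar [0.49599817 0.40346285] [-0.02095599  0.42434058]
other corner [0.59368964 0.20002594] [0.06858909 0.21718876]
other c2 [0.53190465 0.19951115] [0.00683231 0.21912513]
other c3 [0.41362445 0.13238608] [-0.11401738  0.15674457]
c4 [0.43149659 0.18471225] [-0.09408374  0.20832065]
cartonR [ 0.53817486 -0.12647244] [ 0.00016716 -0.10685063]
brushL [0.64926102 0.0980237 ] [0.12007073 0.1130625 ]
brushR [ 0.66633223 -0.05051039] [ 0.13123678 -0.03603183]
0.2
```

The choice holds up: the top measures about 100 by 45 mm, centred at (0.522, 0.09). The bay origin is near (0.534, -0.020), with yaw about 2.3°. The neighbouring cartons start at y of about 0.20, so there is room behind it. Moving over the gap.

```bash
python3 -m jog '[[0,0,0,0.0343,-0.0347,-0.00125,60],[0,0,0,0.0343,-0.0347,-0.00125,60],[0,0,0,0.0343,-0.0347,-0.00125,60],[0,0,0,0.0343,-0.0347,-0.00125,60],[0,0,0,0.0343,-0.0347,-0.00125,60],[0,0,0,0.0343,-0.0347,-0.00125,60],[0,0,0,0.0343,-0.0347,-0.00125,60],[0,0,0,0.0343,-0.0347,-0.00125,60]]'; python3 -m jog '[[0,0,0,0.0343,-0.0347,-0.00125,60],[0,0,0,0.0343,-0.0347,-0.00125,60],[0,0,0,0.0343,-0.0347,-0.00125,60],[0,0,0,0.0343,-0.0347,-0.00125,60],[0,0,0,0.0343,-0.0347,-0.00125,60],[0,0,0,0.0343,-0.0347,-0.00125,60],[0,0,0,0.0343,-0.0347,-0.00125,60],[0,0,0,0.0343,-0.0347,-0.00125,60]]'; python3 -m jog '[[0,0,-0.164,0,0,0,60],[0,0,-0.164,0,0,0,60],[0,0,-0.164,0,0,0,60],[0,0,-0.164,0,0,0,60],[0,0,-0.164,0,0,0,60],[0,0,-0.164,0,0,0,60],[0,0,-0.164,0,0,0,60],[0,0,-0.164,0,0,0,60],[0,0,0,0,0,0,60]]'
python3 - <<'E'
from h import *
s=observe(); print(s['q'],s['tool_rot'])
d=img('top','t1.png'); d2=img('side','s1.png')
a=d['pixels'][140:280,180:380]; b=d2['pixels'][150:320,200:400]
cv2.imwrite('pics/c1.png',np.clip(1.5*np.hstack([cv2.resize(a,(400,400*140//200)),np.zeros((280,4,3),'uint8'),cv2.resize(b,(330,280))]).astype(float),0,255)[:,:,::-1])
E
```

```text
time_s: 1.2
position: [0.3423, -0.1791, 0.2414]
tool_rot: [[0.957, 0.291, 0.0], [0.291, -0.957, -0.0], [0.0, 0.0, -1.0]]
ft_force: [-0.2, -0.6, -0.1]
grip_width: 0.0511
gripper_force: 0.0
time_s: 2.2
position: [0.5239, 0.1666, 0.2512]
tool_rot: [[0.957, 0.292, -0.0], [0.292, -0.957, -0.0], [-0.0, 0.0, -1.0]]
ft_force: [1.0, -0.6, 0.5]
grip_width: 0.0511
gripper_force: 0.0
time_s: 3.32
position: [0.5234, 0.165, 0.2512]
tool_rot: [[-0.036, 0.999, -0.0], [0.999, 0.036, -0.0], [-0.0, -0.0, -1.0]]
ft_force: [-0.5, 0.1, 0.5]
grip_width: 0.0514
gripper_force: 0.0
[ 5.13007813e+00  2.09299937e+01  7.23830458e+01 -2.40832398e-04
  8.67089496e+01  3.09514826e+00] [[-3.55090068e-02  9.99369283e-01 -3.81869952e-04]
 [ 9.99369356e-01  3.55089947e-02 -3.84963223e-05]
 [-2.49122239e-05 -3.82996094e-04 -9.99999926e-01]][ WARN:0@4.415] global loadsave.cpp:1063 imwrite_ Unsupported depth image for selected encoder is fallbacked to CV_8U.
```

View pics/c1.png

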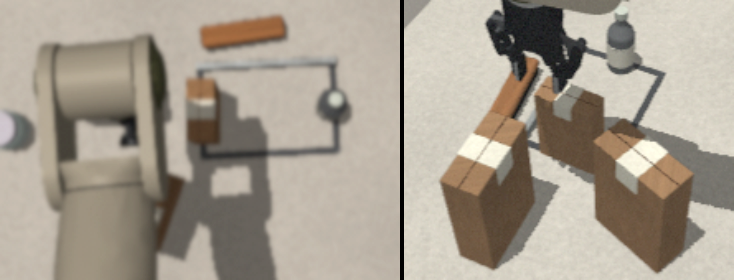

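View: the gripper hovers behind the carton (left panel at 130,125 beyond carton 203,110). Next I check the tall neighbour's height for body clearance.

```bash
python3 - <<'E'
from h import *
d=img('side')
cs=lambda u,v:(u/4+220-.4,v/4+170-.4)
for n,bq,tq in [('box1 near',(138,572),(103,395)),('box1 right',(235,410),(213,232)),('box2',(533,580),(550,403)),('carton',(250,290),(237,155))]:
    b=ray(d,cs(*bq)); h=min(np.arange(.1,.26,.005),key=lambda z:np.linalg.norm(ray(d,cs(*tq),z)[:2]-b[:2])); print(n,b[:2],h,ray(d,cs(*tq),h)[:2])
E
```

```text
box1 near [0.52917726 0.32837599] 0.1950000000000001 [0.52758685 0.32769671]
box1 right [0.53433866 0.19971434] 0.19000000000000009 [0.53330975 0.20077172]
box2 [0.30932292 0.22482169] 0.1950000000000001 [0.30868417 0.22464759]
carton [0.57385311 0.1102245 ] 0.14500000000000005 [0.57223874 0.11099161]
```

```bash
python3 -m jog '[[0,0,0,-0.0095,0,0,60],[0,0,0,-0.0095,0,0,60],[0,0,0,0,0,0.033,60],[0,0,0,0,0,0.033,60],[0,0,0,0,0,0.033,60],[0,0,0,0,0,0.031,60],[0,0,0,0,0,0,60]]'; python3 -m jog '[[0,0,0,-0.006,0,0,60],[0,0,0,-0.006,0,0,60],[0,0,0,-0.006,0,0,60],[0,0,0,-0.005,0,0,60],[0,0,0,-0.005,0,0,60],[0,0,0,-0.005,0,0,60]]'
python3 - <<'E'
from h import *
d=img('top','t2.png'); d2=img('side','s2.png')
a=d['pixels'][140:280,180:380]; b=d2['pixels'][150:320,200:400]
cv2.imwrite('pics/c2.png',np.clip(1.5*np.hstack([cv2.resize(a,(400,280)),np.zeros((280,4,3),'uint8'),cv2.resize(b,(330,280))]).astype(float),0,255)[:,:,::-1].astype('uint8'))
E
```

```text
time_s: 4.35
position: [0.5233, 0.1453, 0.1198]
tool_rot: [[-0.036, 0.999, -0.004], [0.999, 0.036, -0.0], [-0.0, -0.004, -1.0]]
ft_force: [0.9, 0.3, 1.3]
grip_width: 0.0514
gripper_force: 0.0
time_s: 5.1
position: [0.5254, 0.1127, 0.1214]
tool_rot: [[-0.037, 0.999, 0.0], [0.999, 0.037, 0.0], [0.0, 0.0, -1.0]]
ft_force: [0.1, 1.0, 0.3]
grip_width: 0.051
gripper_force: 0.2
```

View pics/c2.png

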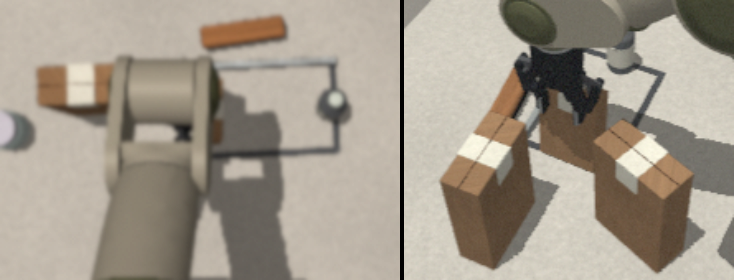

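The fingers are square on the broad face (side panel around 570,110) and the carton has begun to lean. Pushing on gently.

```bash
python3 -m jog '[[0,0,0,-0.004,0,0,60],[0,0,0,-0.004,0,0,60],[0,0,0,-0.004,0,0,60],[0,0,0,-0.004,0,0,60],[0,0,0,-0.004,0,0,60],[0,0,0,-0.004,0,0,60]]';python3 -m jog '[[0,0,0,-0.004,0,0,60],[0,0,0,-0.004,0,0,60],[0,0,0,-0.003,0,0,60],[0,0,0,-0.003,0,0,60],[0,0,0,0,0,0,60],[0,0,0,0,0,0,60],[0,0,0,0,0,0,60]]'
python3 - <<'E'
from h import *
d=img('top','t3.png'); d2=img('side','s3.png')
a=d['pixels'][140:280,180:380]; b=d2['pixels'][150:320,200:400]
cv2.imwrite('pics/c3.png',np.clip(1.5*np.hstack([cv2.resize(a,(400,280)),np.zeros((280,4,3),'uint8'),cv2.resize(b,(330,280))]).astype(float),0,255)[:,:,::-1].astype('uint8'))
E
```

```text
time_s: 5.95
position: [0.5263, 0.0887, 0.1213]
tool_rot: [[-0.037, 0.999, 0.0], [0.999, 0.037, -0.0], [-0.0, 0.0, -1.0]]
ft_force: [0.1, -0.1, -0.6]
grip_width: 0.0514
gripper_force: 0.0
time_s: 6.82
position: [0.5268, 0.0751, 0.1213]
tool_rot: [[-0.037, 0.999, -0.0], [0.999, 0.037, 0.0], [0.0, -0.0, -1.0]]
ft_force: [1.0, -0.2, 0.3]
grip_width: 0.0514
gripper_force: 0.0
```

View pics/c3.png

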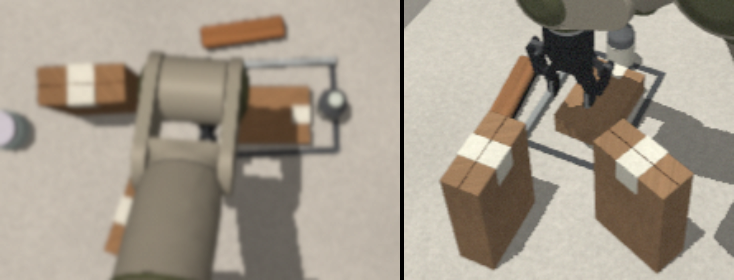

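The carton now lies along the bay (left panel 270,112), with the bottle standing clear at (333,104). Rising, turning so the finger line runs along the bay, and moving to the robot side.

```bash
python3 -m jog '[[0,0,0,0,0,-0.04,60],[0,0,0,0,0,-0.04,60],[0,0,0,0,0,-0.03,60],[0,0,0.1742,0,0,0,100],[0,0,0.1742,0,0,0,100],[0,0,0.1742,0,0,0,100],[0,0,0.1742,0,0,0,100],[0,0,0.1742,0,0,0,100],[0,0,0.1742,0,0,0,100],[0,0,0.1742,0,0,0,100]]';python3 -m jog '[[0,0,0.1742,0,0,0,100],[0,0,0.1742,0,0,0,100],[0,0,0,-0.03,0.025,0,100],[0,0,0,-0.04,0.028,0,100],[0,0,0,-0.03,0.023,0,100],[0,0,0,0,0,0,100]]'
python3 - <<'E'
from h import *
d=img('top','t4.png'); d2=img('side','s4.png')
a=d['pixels'][150:250,260:370]; b=d2['pixels'][160:280,240:380]
f=lambda x,w,h:cv2.resize(x,(w,h),interpolation=cv2.INTER_CUBIC)
cv2.imwrite('pics/c4.png',np.clip(1.5*np.hstack([f(a,396,360),f(b,402,360)[:,:400]]).astype(float),0,255)[:,:,::-1].astype('uint8'))
E
```

```text
time_s: 8.18
position: [0.5267, 0.0751, 0.2313]
tool_rot: [[0.928, 0.373, -0.0], [0.373, -0.928, 0.0], [-0.0, -0.0, -1.0]]
ft_force: [0.4, -0.5, 0.6]
grip_width: 0.0854
gripper_force: 0.0
time_s: 8.93
position: [0.4287, -0.0057, 0.2317]
tool_rot: [[0.999, 0.038, 0.0], [0.038, -0.999, -0.0], [0.0, 0.0, -1.0]]
ft_force: [0.3, 0.0, 0.3]
grip_width: 0.0855
gripper_force: 0.0
```

View pics/c4.png

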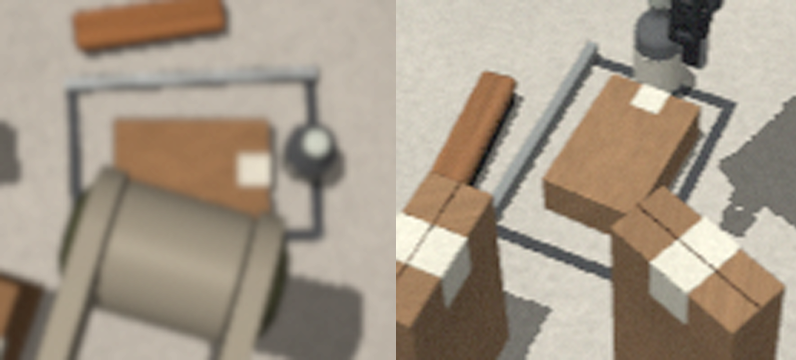

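```bash
python3 - <<'E'
from h import *
d=img('top'); ds=img('side')
o=np.array([.53377,-.01971]); e=np.array([-.03967,.99921]); n=np.array([.99921,.03967])
bf=lambda p:np.array([n@(p-o),e@(p-o)])
t=lambda u,v:(u/3.6+260-.4,v/3.6+150-.4); s=lambda u,v:((u-396)/2.871+240-.4,v/3+160-.4)
for q in [(114,119),(269,119),(270,216)]: w=ray(d,t(*q),.045)[:2]; print('top',w,bf(w))
for q in [(616,77),(544,181),(700,108),(630,205)]: w=ray(ds,s(*q),.045)[:2]; print('side',w,bf(w))
w=ray(d,t(288,155),.0)[:2]; print('bottle edge',bf(w))
for q in [(70,90),(317,80)]: w=ray(d,t(*q),.02)[:2]; print('rail inner top',bf(w))
E
```

```text
top [0.5729723  0.05838943] [0.04226954 0.07648258]
top [ 0.57170453 -0.09099354] [ 0.03507674 -0.07273209]
top [ 0.47814995 -0.09068346] [-0.05839163 -0.06871094]
side [ 0.56717508 -0.08635464] [ 0.0307349  -0.06791717]
side [0.56981528 0.06109197] [0.03922222 0.07930822]
side [ 0.47337382 -0.08715987] [-0.0630242  -0.06500067]
side [0.48343458 0.04954352] [-0.04754837  0.07119562]
bottle edge [ 0.0034603  -0.09241329]
rail inner top [0.07615078 0.11986261]
rail inner top [ 0.07440442 -0.12355642]
```

Carton middle is about (-10, +4) mm in the bay, skewed about 2–3°. Its near side is at bay x of about -60 mm. Lowering in front of that side.

```bash
python3 -m jog '[[0,0,0,0,0.014,0,100],[0,0,0,0,0,0.044,100],[0,0,0,0,0,0.044,100],[0,0,0,0,0,0.044,100],[0,0,0,0,0,0.044,100],[0,0,0,0,0,0.03,100],[0,0,0,0,0,0.015,100],[0,0,0,0,0,0,100]]';python3 -m jog '[[0,0,0,0.008,0,0,100],[0,0,0,0.008,0,0,100],[0,0,0,0.008,0,0,100],[0,0,0,0.006,0,0,100],[0,0,0,0.006,0,0,100],[0,0,0,0.006,0,0,100],[0,0,0,0.006,0,0,100]]'
```

```text
time_s: 10.12
position: [0.4304, -0.0192, 0.0094]
tool_rot: [[0.999, 0.04, -0.002], [0.04, -0.999, 0.001], [-0.002, -0.001, -1.0]]
ft_force: [0.6, -0.4, -0.1]
grip_width: 0.0853
gripper_force: 0.0
time_s: 11.0
position: [0.4786, -0.0169, 0.0103]
tool_rot: [[0.999, 0.04, -0.0], [0.04, -0.999, 0.0], [-0.0, -0.0, -1.0]]
ft_force: [-1.3, -0.1, 1.8]
grip_width: 0.0851
gripper_force: 0.9
```

```bash
python3 -m jog '[[0,0,0,0.005,0,0,100],[0,0,0,0.005,0,0,100],[0,0,0,0.004,0,0,100],[0,0,0,0.003,0,0,100],[0,0,0,0.002,0,0,100],[0,0,0,0,0,0,100]]'; python3 -m jog '[[0,0,0,0.002,0,0,100],[0,0,0,0,0,0,100]]'
```

```text
time_s: 11.75
position: [0.4977, -0.0163, 0.0104]
tool_rot: [[0.999, 0.04, 0.001], [0.04, -0.999, -0.0], [0.001, 0.0, -1.0]]
ft_force: [0.2, 0.0, -0.3]
grip_width: 0.0854
gripper_force: 0.0
time_s: 12.0
position: [0.4995, -0.0161, 0.0103]
tool_rot: [[0.999, 0.04, 0.0], [0.04, -0.999, 0.0], [0.0, -0.0, -1.0]]
ft_force: [-1.2, -0.1, 0.1]
grip_width: 0.0854
gripper_force: 0.3
```

```bash
for i in 1; do python3 -m jog '[[0,0,0,0.0015,0,0,100],[0,0,0,0,0,0,100]]' | grep -E "pos|ft"; done; python3 -m jog '[[0,0,0,0.0015,0,0,100],[0,0,0,0,0,0,100]]'| grep -E "pos|ft"; python3 -m jog '[[0,0,0,0.0015,0,0,100],[0,0,0,0,0,0,100]]'| grep -E "pos|ft"
```

```text
position: [0.4995, -0.016, 0.0102]
ft_force: [-7.6, -1.9, 5.0]
position: [0.4994, -0.0159, 0.0101]
ft_force: [-13.7, -3.4, 9.0]
position: [0.4994, -0.0158, 0.0101]
ft_force: [-21.3, -5.5, 13.9]
```

The force climbs with no motion, so the carton is against the rail. Backing off and looking.

```bash
python3 -m jog '[[0,0,0,-0.005,0,0,100],[0,0,0,-0.01,0,0,100],[0,0,0,-0.03,0,0,100],[0,0,0,-0.03,0,0,100],[0,0,0,-0.03,0,-0.03,100],[0,0,0,-0.03,0,-0.04,100],[0,0,0,0,0,-0.05,100],[0,0,0,0,0,0,100]]'
python3 - <<'E'
from h import *
d=img('top','t5.png'); d2=img('side','s5.png')
a=d['pixels'][150:250,260:370]; b=d2['pixels'][160:280,240:380]
f=lambda x,w,h:cv2.resize(x,(w,h),interpolation=cv2.INTER_CUBIC)
cv2.imwrite('pics/c5.png',np.clip(1.5*np.hstack([f(a,396,360),f(b,402,360)[:,:400]]).astype(float),0,255)[:,:,::-1].astype('uint8'))
E
```

```text
time_s: 13.75
position: [0.3702, -0.0219, 0.133]
tool_rot: [[0.999, 0.04, 0.007], [0.04, -0.999, -0.003], [0.007, 0.003, -1.0]]
ft_force: [-0.2, 0.5, -1.0]
grip_width: 0.0858
gripper_force: 0.0
```

View pics/c5.png

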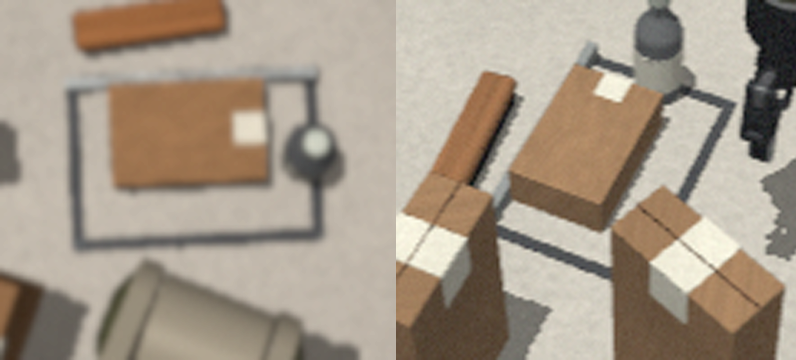

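The carton lies flat with its far side (110–268, 82) right on the rail and parallel to it. The brush (150,22) and bottle (316,145) are in place, and the gripper is clear.

```bash
python3 -c "
from rig import job; print(job.close_job())"
```

```text
the job is handed in; nothing more can be done
None
```

The carton was toppled into the bay and pushed flush and parallel to the rail; the last picture shows the bottle and brush in place, and I handed in at about 14 s of the 43 s (no verdict was returned).

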